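# Raking light over the bench block

## Robot

A 6-joint arm with a two-finger parallel gripper is mounted at the origin on a cart in front of the work surface, level with it; the furniture and walls round the work are solid. World frame = base frame: x ahead of the robot, y to its left, z up, the work surface at z = 0. Lengths are in m, angles in rad, forces in N, time in s.
With the tool pointing down it reaches from about 0.3 to 0.875 m from the base axis. Payload 6.4 kg.
Tool frame: the origin (TCP) lies at the very end of the fingers, on their centre line; the grasp point (between the pads) lies 19 mm behind it (ctrl.hold_point_z is the distance from the TCP to the grasp point, in m); y points along the fingers, x is the direction in which the jaws open and shut, and the axes are right-handed (so a half turn about y gives the same grasp; the last joint's range is limited). The gripper opens to 85 mm and grips with 20 to 120 N. Pads are 22 mm wide; open, the fingers measure 114 mm over their backs; the gripper's body (76 mm by 85 mm) begins 54 mm behind the grasp point. The pads swing forward as they close: fully open they stand 13 mm farther back than shut.
Start: joints at [1.123, 0.181, 1.607, -0, 1.354, -0.206], TCP at [0.138, 0.558, 0.231] pointing down, gripper open.
Joint ranges: [-2.99, 2.99], [-0.89, 2.07], [0.3, 2.58], [-1.14, 4.28], [0, 2.63], [-3.12, 3.12]. Speed limits (rad/s): [2.57, 2.57, 3.01, 3.14, 3.14, 3.14].

## Interface

Orientations are given as a unit quaternion [w, x, y, z].
In Python, from bench import ctrl, imaging gives the robot as it stands.
- The arm moves only by the shell command python3 -m jog 'ROWS'. ROWS is JSON, a list of rows, each a list of 3 entries, a list of its own where there are three numbers: the shift along the tool's x, y, z in cm, then the turn, a rotation vector about the tool's x, y, z in rad, then the finger opening in cm, from 0 to 8.54. A call has 1 to 12 rows; each row shifts and turns the pose as measured when the row begins, along the tool's axes as they then stand; what a row does not reach is not made up. A row lasts 1/12 s, in which the tool goes at most 41.7 mm and 7.16 degrees, less where a joint would pass 70% of its speed; a pose out of reach is approached as far as the arm can. A call is refused whole if a number of a shift passes 4.17 or a number of a turn 0.125, either way. A call with a gripper value outside its range is refused whole. The fingers move at their own pace and stop on an object; the grip force is fixed at half the most. Time passes only in rows, so rows that do not move let the fingers close. It gives the time, the measured TCP pose, the force and the opening at its end, in the units of the state.
- ctrl.get_obs(): the state, without advancing time (a new reading comes with each control period).
- imaging.camera(name): name is "scene" or "top" or "wrist"; returns a dict with "frame" (420x560x3 uint8, red, green, blue), "depth" (420x560 float32, m along the optical axis (not along the pixel's ray), 0 where there is no reading), "K" (3x3 intrinsics, pixels), "k1" (the pictures are not rectified: a ray, as slopes to the right and down, at radius r is drawn at 1 + k1 r^2 times it, then the intrinsics apply), "R" (3x3) and "t" (3): a world point X has camera coordinates R X + t. Camera axes: x right, y down, z forward; pixel columns grow to the right and rows downward; lengths in m; the calibration is good to about 2 mm. A picture is of the moment at which its call begins.
- ctrl.hand_in(): hands the job in, once; it reports no verdict.
The state is a dict: "time_s": time; "q": joint angles; "dq": joint speeds; "joint_efforts": joint torques, N m; "eef_pos": TCP position; "eef_rot": TCP orientation; "wrist_force": force on the tool from outside, world axes, zero at the start; "torque": the same for the moment, N m; "opening": opening from 0.0 (shut) to 1.0 (fully open).
Only numpy, scipy, OpenCV 4.12 (cv2) and the standard library are available. Lean on these libraries where they do the work, as an engineer would, in place of code of your own. Each camera call takes 0.05 s, during which the arm holds its last target. There are 200 camera calls.

## Task

Check the polished top of the flat square bench block with raking light. While the cordless lamp still stands in its charging dock, turn the selector on its tail to the mark with two dots; then draw the lamp straight up out of the dock, lean it over to about 45 degrees and hold it in the air with its lens aimed at the middle of the block's top from about 10 cm away. Finish still holding the lamp there, steady and touching nothing else, with the selector still on two dots and the bench block and the doming block left where they lie.

Things in the scene. Friction and masses are not known exactly. Their poses are not given: they have to be found in the camera images.
- dock: charging dock screwed to the bench: 100 x 86 mm foot plate 6 mm thick with a grey 72 x 72 mm block on it, 40 mm high in all, with a square well open at the top, 44.5 mm wide and 30 mm deep. Origin at the centre of its underside, on the bench; z up.
- lamp_grip (a point): middle of the lamp's square barrel, on its axis, where to hold it: 74 mm from the lens end, 55 mm below the top of the selector, 44 mm above the dock's top while docked. The barrel reaches 36 mm below and 35 mm above this point. Axes as lamp_lens.
- lamp_lens (a point): centre of the lens in the end face of the lamp's head, on its axis. z runs along the axis from lens to tail, so the beam goes out along -z; x and y are square to the barrel's faces.
- lamp: cordless work lamp, straight, 130 mm long, about 0.2 kg, upright in the dock, lens down. From the lens end: black square head 42 x 42 mm, 38 mm long (30 mm of it in the well), then a 36 x 36 mm aluminium barrel with fine grooves, 71 mm long, then the selector. Origin and axes as lamp_lens.
- selector_grip (a point): middle of the selector's black bar grip on the lamp's flat tail face: bar 24 mm long, 10.5 mm thick, 18 mm high (9 mm below to 9 mm above this point), on a disc 25 mm across, 3 mm high. On the lamp's axis, 121 mm from the lens end. Its frame turns with the knob; selector gives the bar's direction.
- selector (a joint): rad, grows clockwise seen from the tail; 0 to 2.1, spring detents at 0 (dash, off), 0.7 (one dot), 1.4 (two dots), 2.1 (three dots); starts at 0 or 0.7. About 0.07 N m to leave a detent; let go in between, it snaps to a neighbour. The bar with its white pointer line lies along lamp x turned (1.05 - value) anticlockwise about lamp z.
- bench_block: flat square block of polished steel, 64 x 64 x 20 mm, 0.6 kg, loose on the bench. Origin at the centre of its underside.
- block_top (a point): centre of the bench block's polished top face, 20 mm above the bench; z up.
- doming_block: small steel cube, 42 mm, with round hollows in its faces, loose on the bench near the bench block; not part of the job. Origin at the centre of its underside.
There are look-alikes about, which are no part of the job. Leave any red look-alike of the lamp alone. What is shaped like the dock but yellow is not meant.

How it is judged:
By the outcome, as a careful person would: the job done as asked, in the order asked, and still so for the second after the job is handed in, while the arm keeps its last pose, push and grip.
It also fails if it takes over 51 s, if anything falls off the work surface, if the arm or the gripper's body presses on something with over 40 N, if the wrist force passes 120 N, or if a joint passes its speed limit or range.

## Working session

There is one attempt and no reset: what is moved stays moved. The work goes in short steps, Python scripts to look and compute and a shell command to move; the robot and the scene stay as the last step left them, time stands still between calls to the robot, and variables do not carry over. Pictures are saved under pics/ and viewed, about 8 in all and at most 12, crops included, and the job is handed in when it is done.

```bash
mkdir -p pics; ls; python3 - <<'E'
from bench import ctrl, imaging
import cv2, numpy as np
print(ctrl.get_obs(), ctrl.hold_point_z)
ims=[]
for n in ["scene","top"]:
    c=imaging.camera(n); np.savez(f"{n}0.npz",**c)
    print(n,c["K"].tolist(),c["k1"],c["R"].round(4).tolist(),c["t"])
    cv2.imwrite(f"pics/{n}0.png",c["frame"][:,:,::-1])
E
```

```text
pics
{'time_s': 0.0, 'q': array([ 1.12266052e+00,  1.81555644e-01,  1.60799320e+00, -1.70561748e-05,
        1.35377683e+00, -2.06307658e-01]), 'dq': array([-0.00112647,  0.00072472,  0.00040692, -0.00014064,  0.00157989,
       -0.0013402 ]), 'joint_efforts': array([ 4.35109423e-04, -4.44862425e+01, -3.51343846e+01, -3.02012086e-04,
        9.11178708e-03,  1.30188434e-05]), 'eef_pos': array([0.13745326, 0.55777297, 0.23038308]), 'eef_rot': array([-0.55638192,  0.55693451,  0.43549351, -0.43658735]), 'wrist_force': array([-0.36977746, -0.47834981,  0.462708  ]), 'torque': array([-0.00561575, -0.01381885, -0.05581172]), 'opening': 0.9999277625757023} 0.0187
scene [[457.9152386295326, 0.0, 267.050385770249], [0.0, 457.9152386295326, 208.41179581034785], [0.0, 0.0, 1.0]] -0.09568482354274288 [[0.4467, -0.8944, -0.0246], [-0.3877, -0.1688, -0.9062], [0.8063, 0.4143, -0.4222]] [-0.41232091  0.2810679   1.27114239]
top [[480.00062523731754, 0.0, 280.4365489362746], [0.0, 480.00062523731754, 210.7792508065761], [0.0, 0.0, 1.0]] 0.05186358495302773 [[-0.0275, -0.9996, -0.0084], [-0.9831, 0.0286, -0.1807], [0.1809, 0.0033, -0.9835]] [-0.13837815  0.5737303   1.34204044]
```

View pics/scene0.png

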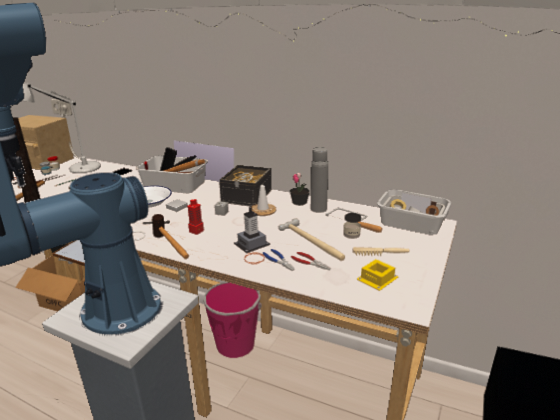

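View pics/top0.png

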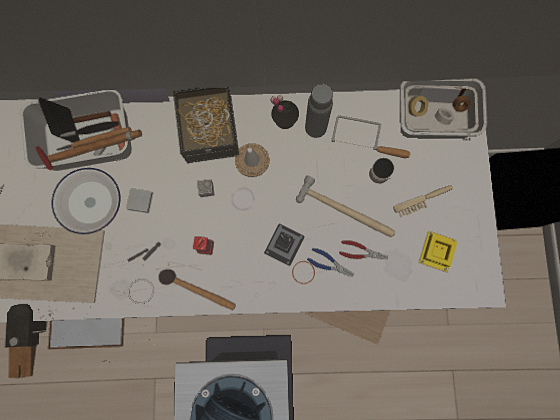

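The lamp stands in the grey dock at top (285,243) / scene (251,230). The red look-alike is at top (203,245) and the yellow dock at top (438,251). The flat square block is at top (139,200), and the small cube (doming block) is at top (206,188). I'll measure these and confirm in one crop.

```bash
cat > h.py <<'E'
import numpy as np, cv2
from scipy.spatial.transform import Rotation as Ro
def und(c,p):
    p=np.atleast_2d(np.float64(p)).reshape(-1,1,2)
    return cv2.undistortPoints(p,c["K"],np.array([float(c["k1"]),0,0,0]))[:,0]
def onz(c,p,z):
    u=und(c,p); d=np.c_[u,np.ones(len(u))]@c["R"]; o=-c["R"].T@c["t"]
    return o+d*((z-o[2])/d[:,2])[:,None]
def proj(c,X):
    rv=cv2.Rodrigues(np.float64(c["R"]))[0]
    return cv2.projectPoints(np.float64(X).reshape(-1,1,3),rv,np.float64(c["t"]),c["K"],np.array([float(c["k1"]),0,0,0]))[0][:,0]
def cloud(c):
    h,w=c["depth"].shape; g=np.mgrid[0:h,0:w][::-1].reshape(2,-1).T
    u=und(c,g); d=c["depth"].ravel()[:,None]
    return ((np.c_[u,np.ones(len(u))]*d-c["t"])@c["R"]).reshape(h,w,3)
def quat(q): return Ro.from_quat(np.r_[q[1:],q[0]])
E
python3 - <<'E'
from h import *
c=dict(np.load("top0.npz")); P=cloud(c)
def rect(box,zl,zh,name):
    x0,y0,x1,y1=box; S=P[y0:y1,x0:x1]; m=(S[...,2]>zl)&(S[...,2]<zh)
    m=cv2.morphologyEx(m.astype(np.uint8),cv2.MORPH_OPEN,np.ones((2,2)))>0
    Q=S[m]; r=cv2.minAreaRect(np.float32(Q[:,:2]*1000)); print(name,len(Q),np.median(Q[:,2]).round(4),r,Q[:,:2].mean(0).round(4))
rect((120,180,160,220),.014,.03,"block")
rect((190,172,222,202),.034,.06,"cube")
rect((260,220,312,270),.030,.05,"docktop")
rect((260,215,312,270),.10,.13,"lamp tail")
rect((260,215,312,270),.1305,.17,"bar")
rect((260,220,312,270),.003,.012,"foot")
A=cv2.resize(c["frame"][215:275,255:315],(400,400),interpolation=cv2.INTER_CUBIC)
B=cv2.resize(c["frame"][165:225,120:220],(400,240),interpolation=cv2.INTER_CUBIC)
s=dict(np.load("scene0.npz"))
C=cv2.resize(s["frame"][190:255,165:280],(400,226),interpolation=cv2.INTER_CUBIC)
o=np.zeros((480,800,3),np.uint8); o[:400,:400]=A; o[:240,400:]=B; o[240:466,400:]=C
cv2.imwrite("pics/crop1.png",o[:,:,::-1])
E
```

```text
block 433 0.0191 ((500.813720703125, 68.95756530761719), (579.8948364257812, 78.83421325683594), 58.96108627319336) [0.6177 0.2649]
cube 179 0.039 ((487.86578369140625, -28.843048095703125), (425.6593933105469, 52.72944641113281), 30.35564613342285) [0.6455 0.0644]
docktop 374 0.0393 ((476.7638854980469, -165.29937744140625), (70.82169342041016, 75.4350357055664), 61.953636169433594) [ 0.4719 -0.1643]
lamp tail 144 0.1189 ((478.7998962402344, -165.65545654296875), (32.97321701049805, 40.76553726196289), 62.5867919921875) [ 0.4748 -0.1648]
bar 33 0.1393 ((476.24700927734375, -164.491943359375), (21.583511352539062, 10.76365852355957), 33.88795852661133) [ 0.475  -0.1646]
foot 139 0.0043 ((431.9009704589844, -161.34805297851562), (140.95675659179688, 180.18405151367188), 50.86316680908203) [ 0.4552 -0.1618]
```

View pics/crop1.png

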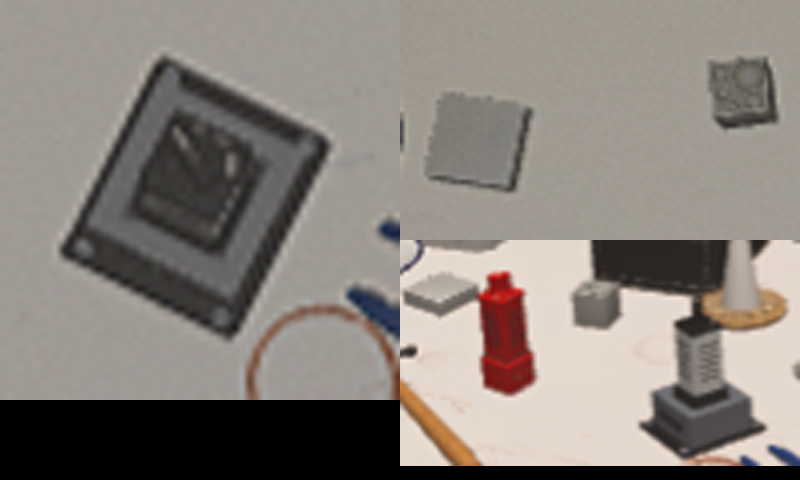

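The crop confirms it: the aluminium lamp is in the grey dock, red lamp separate, and the flat block is distinct from the hollowed cube. The dock faces lie at about 62°/-28° and the bar at about 34°, which gives selector = 0 (dash). Next I'll work out the move to above the lamp and get the block pose more cleanly.

```bash
cat >> h.py <<'E'
def go(ctrl,pos,R=None,tag=""):
    "remaining tool-frame shift (cm) and turn (rad) to a target TCP pose"
    o=ctrl.get_obs(); r=quat(o["eef_rot"]); R=r if R is None else R
    print(tag,"t",round(o["time_s"],2),"pos",o["eef_pos"].round(4),"shift_cm",(r.inv().apply(np.array(pos)-o["eef_pos"])*100).round(2),
      "turn",(r.inv()*R).as_rotvec().round(3),"q",o["q"].round(2),"F",o["wrist_force"].round(1),"open",round(o["opening"],3))
def down(deg): # tool y down, jaw x at azimuth deg
    a=np.radians(deg); x=np.array([np.cos(a),np.sin(a),0]); y=np.array([0,0,-1.]); return Ro.from_matrix(np.c_[x,y,np.cross(x,y)])
E
python3 - <<'E'
from h import *; from bench import ctrl
o=ctrl.get_obs(); print(quat(o["eef_rot"]).as_matrix().round(3))
for a in (124,-56): go(ctrl,[.4765,-.165,.20],down(a),a)
c=dict(np.load("top0.npz")); P=cloud(c)
for n,(x0,y0,x1,y1),zl,zh in [("block",(120,180,160,220),.014,.03),("cube",(190,172,222,202),.034,.05),("red",(190,232,218,260),.03,.2)]:
    m=((P[...,2]>zl)&(P[...,2]<zh)).astype(np.uint8); k=np.zeros_like(m); k[y0:y1,x0:x1]=m[y0:y1,x0:x1]
    l,lab,st,_=cv2.connectedComponentsWithStats(k); i=1+st[1:,4].argmax(); Q=P[lab==i]
    Q=Q[np.linalg.norm(Q[:,:2]-np.median(Q[:,:2],axis=0),axis=1)<.06]
    print(n,len(Q),cv2.minAreaRect(np.float32(Q[:,:2]*1000)),Q.mean(0).round(4),Q[:,2].max())
E
```

```text
[[ 0.239 -0.001 -0.971]
 [ 0.971 -0.001  0.239]
 [-0.002 -1.     0.   ]]
124 t 0.1 pos [0.1374 0.5578 0.2305] shift_cm [-62.06   3.13 -50.23] turn [-0.001 -0.835 -0.001] q [ 1.12  0.18  1.61 -0.    1.35 -0.21] F [ 0.   0.2 -0.4] open 0.998
-56 t 0.1 pos [0.1374 0.5578 0.2305] shift_cm [-62.06   3.13 -50.23] turn [ 2.000e-03  2.306e+00 -1.000e-03] q [ 1.12  0.18  1.61 -0.    1.35 -0.21] F [ 0.   0.2 -0.4] open 0.998
block 438 ((621.8404541015625, 267.84698486328125), (65.92842102050781, 64.19242858886719), 78.9119644165039) [0.6217 0.2682 0.0197] 0.02901442826769078
cube 187 ((651.9524536132812, 67.82142639160156), (44.355777740478516, 42.41115951538086), 6.968662261962891) [0.6503 0.068  0.0402] 0.049318718101763484
red 280 ((476.6407470703125, 67.27458953857422), (39.31504440307617, 41.78057098388672), 82.20025634765625) [0.4733 0.0645 0.0914] 0.13311913490321867
```

```bash
python3 -m jog '[[[-2.9,0.1,-2.3],[0,0,0],8.5],[[-2.9,0.1,-2.3],[0,0,0],8.5],[[-2.9,0.1,-2.3],[0,0,0],8.5],[[-2.9,0.1,-2.3],[0,0,0],8.5],[[-2.9,0.1,-2.3],[0,0,0],8.5],[[-2.9,0.1,-2.3],[0,0,0],8.5],[[-2.9,0.1,-2.3],[0,0,0],8.5],[[-2.9,0.1,-2.3],[0,0,0],8.5],[[-2.9,0.1,-2.3],[0,0,0],8.5],[[-2.9,0.1,-2.3],[0,0,0],8.5]]'; python3 -c "
from h import *; from bench import ctrl
go(ctrl,[.4765,-.165,.20],down(124))"
```

```text
time_s: 0.93
eef_pos: [0.2915, 0.2117, 0.2152]
eef_rot: [-0.553, 0.554, 0.438, -0.442]
wrist_force: [0.6, -0.3, 0.2]
opening: 0.993
 t 0.93 pos [0.2915 0.2117 0.2152] shift_cm [-32.51   1.6  -26.54] turn [-0.006 -0.821 -0.004] q [ 0.3  -0.33  2.12 -0.    1.36 -1.04] F [ 0.6 -0.3  0.2] open 0.993
```

```bash
python3 -m jog '[[[-3.2,0.1,-2.6],[0,0,0],8.5],[[-3.2,0.1,-2.6],[0,0,0],8.5],[[-3.2,0.2,-2.6],[0,0,0],8.5],[[-3.2,0.1,-2.6],[0,0,0],8.5],[[-3.2,0.1,-2.6],[0,0,0],8.5],[[-3.2,0.2,-2.6],[0,0,0],8.5],[[-3.2,0.1,-2.6],[0,0,0],8.5],[[-3.2,0.1,-2.6],[0,0,0],8.5],[[-3.2,0.1,-2.6],[0,0,0],8.5],[[-3.2,0.1,-2.6],[0,0,0],8.5],[[0,0,0],[0,0,0],8.5]]'
python3 -m jog '[[[0,0,0],[0,-0.12,0],8.5],[[0,0,0],[0,-0.12,0],8.5],[[0,0,0],[0,-0.12,0],8.5],[[0,0,0],[0,-0.12,0],8.5],[[0,0,0],[0,-0.12,0],8.5],[[0,0,0],[0,-0.12,0],8.5],[[0,0,0],[0,-0.12,0],8.5],[[0,0,0],[0,0,0],8.5]]'; python3 - <<'E'
from h import *; from bench import ctrl,imaging
go(ctrl,[.4765,-.165,.20],down(124))
c=imaging.camera("wrist"); np.savez("w1.npz",**c)
P=cloud(c); print(c["R"].round(3).tolist(),c["t"])
f=cv2.resize(c["frame"],(800,600))
cv2.imwrite("pics/w1.png",f[:,:,::-1])
c=dict(np.load("w1.npz")); print(proj(c,[[.4765,-.165,.14],[.4765,-.165,.119],[.4765,-.165,.04]]))
E
```

```text
time_s: 1.85
eef_pos: [0.4699, -0.1721, 0.2025]
eef_rot: [-0.554, 0.556, 0.437, -0.439]
wrist_force: [-0.9, 0.5, 0.4]
opening: 0.998
time_s: 2.52
eef_pos: [0.4672, -0.1735, 0.1974]
eef_rot: [0.322, -0.315, -0.63, 0.632]
wrist_force: [-0.7, -0.3, -0.3]
opening: 0.996
 t 2.52 pos [ 0.4672 -0.1735  0.1974] shift_cm [ 0.13 -0.27 -1.25] turn [-0.007  0.042  0.007] q [-0.59  0.05  1.82 -0.    1.28 -2.8 ] F [-0.7 -0.3 -0.3] open 0.996
[[-0.593, 0.805, 0.007], [0.769, 0.564, 0.302], [0.239, 0.184, -0.953]] [ 0.41651491 -0.28919452  0.2687902 ]
[[280.50761438 252.88333987]
 [280.03456399 239.73122712]
 [278.79403848 205.24974125]]
```

View pics/w1.png

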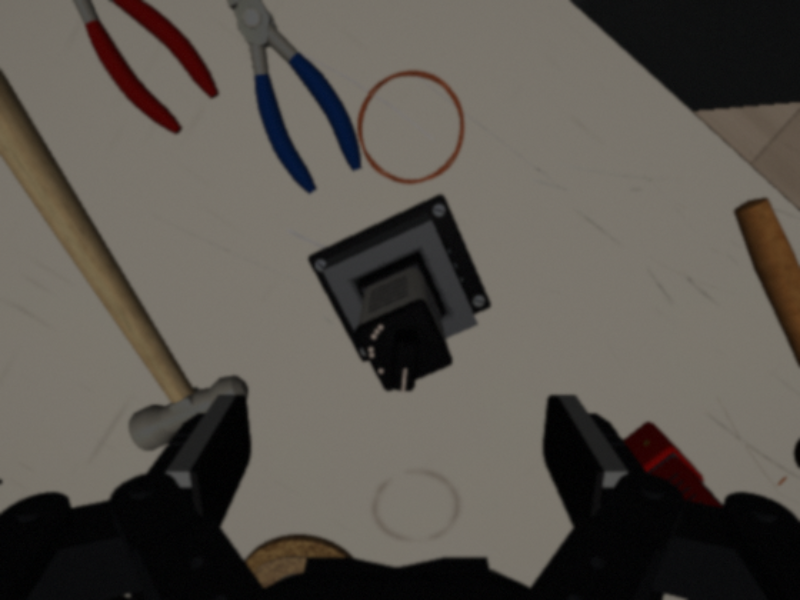

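Wrist view: the bar is at (404,355) and its pointer line at (405,378) faces the camera bottom. One, two and three dots sit clockwise at (380,371), (370,352) and (377,330), so the selector is on dash (0). I'll refine the lamp axis from this view.

```bash
python3 - <<'E'
from h import *; from bench import ctrl
c=dict(np.load("w1.npz")); P=cloud(c)
near=np.linalg.norm(P[...,:2]-[.4765,-.165],axis=2)<.045
def r(zl,zh,n,rad=.045):
    m=(np.linalg.norm(P[...,:2]-[.4765,-.165],axis=2)<rad)&(P[...,2]>zl)&(P[...,2]<zh)&(c["depth"]>0)
    m=cv2.morphologyEx(m.astype(np.uint8),cv2.MORPH_OPEN,np.ones((3,3)))>0
    Q=P[m]; print(n,len(Q),np.median(Q[:,2]).round(4),cv2.minAreaRect(np.float32(Q[:,:2]*1000)),Q.mean(0).round(4))
r(.133,.146,"bar"); r(.115,.124,"tail"); r(.036,.044,"docktop",.06)
go(ctrl,[.4765,-.165,.155],down(124))
E
```

```text
bar 636 0.1398 ((477.1051330566406, -162.33432006835938), (23.89580726623535, 10.450751304626465), 31.47460174560547) [ 0.4761 -0.1632  0.1395]
tail 2054 0.1198 ((477.2773132324219, -162.49026489257812), (36.44628143310547, 36.508506774902344), 61.482967376708984) [ 0.4743 -0.1647  0.1199]
docktop 2850 0.0401 ((477.5313415527344, -162.1722412109375), (72.64987182617188, 72.22479248046875), 61.463497161865234) [ 0.4653 -0.1694  0.0401]
 t 2.57 pos [ 0.4672 -0.1734  0.1973] shift_cm [ 0.1   4.23 -1.28] turn [-0.007  0.036  0.007] q [-0.59  0.05  1.82 -0.    1.28 -2.79] F [-0.5  0.5  0.2] open 0.995
```

```bash
python3 -c "
from h import *; from bench import ctrl
go(ctrl,[.4772,-.1624,.16],down(121.5))"; python3 -m jog '[[[0,0,0],[0,0.08,0],4],[[0,0,0],[0,0,0],4],[[0,0,0],[0,0,0],4]]'; python3 -c "
from h import *; from bench import ctrl
go(ctrl,[.4772,-.1624,.16],down(121.5))"
```

```text
t 2.57 pos [ 0.4672 -0.1734  0.1973] shift_cm [ 0.28  3.73 -1.49] turn [-0.007  0.08   0.007] q [-0.59  0.05  1.82 -0.    1.28 -2.79] F [-0.5  0.5  0.2] open 0.995
time_s: 2.82
eef_pos: [0.4666, -0.1727, 0.1968]
eef_rot: [0.353, -0.345, -0.614, 0.616]
wrist_force: [-0.8, 0.2, 0.4]
opening: 0.596
 t 2.82 pos [ 0.4666 -0.1727  0.1968] shift_cm [ 0.31  3.67 -1.47] turn [-0.008 -0.011  0.007] q [-0.59  0.05  1.83 -0.    1.28 -2.7 ] F [-0.8  0.2  0.4] open 0.596
```

```bash
python3 -m jog '[[[0.15,0.5,-0.7],[-0.008,-0.01,0.007],3.5],[[0.15,0.5,-0.7],[0,0,0],3.5],[[0,1,0],[0,0,0],3.5],[[0,1,0],[0,0,0],3.5],[[0,0.5,0],[0,0,0],3.5],[[0,0,0],[0,0,0],3.5]]'; python3 -c "
from h import *; from bench import ctrl
go(ctrl,[.4772,-.1624,.125],down(121.5))"
```

```text
time_s: 3.32
eef_pos: [0.4778, -0.1608, 0.1573]
eef_rot: [-0.345, 0.345, 0.617, -0.617]
wrist_force: [-0.0, 0.7, -1.1]
opening: 0.408
 t 3.32 pos [ 0.4778 -0.1608  0.1573] shift_cm [-0.1   3.23  0.14] turn [0.    0.001 0.001] q [-0.56  0.1   1.85  0.    1.19 -2.68] F [-0.   0.7 -1.1] open 0.408
```

```bash
python3 -m jog '[[[-0.1,0.8,0.14],[0,0,0],3],[[0,0.8,0],[0,0,0],3],[[0,0.7,0],[0,0,0],3],[[0,0.6,0],[0,0,0],3],[[0,0,0],[0,0,0],3]]'; python3 -c "
from h import *; from bench import ctrl
go(ctrl,[.4772,-.1624,.125],down(121.5))"
```

```text
time_s: 3.73
eef_pos: [0.4764, -0.1626, 0.1243]
eef_rot: [-0.346, 0.345, 0.617, -0.617]
wrist_force: [0.6, 0.1, 0.1]
opening: 0.352
 t 3.73 pos [ 0.4764 -0.1626  0.1243] shift_cm [-0.02 -0.07 -0.08] turn [-0.001  0.     0.002] q [-0.57  0.15  1.88  0.    1.12 -2.69] F [0.6 0.1 0.1] open 0.352
```

```bash
python3 -m jog '[[[0,-0.05,-0.05],[0,0,0],0.5],[[0,0,0],[0,0,0],0.5],[[0,0,0],[0,0,0],0.5],[[0,0,0],[0,0,0],0.5],[[0,0,0],[0,0,0],0.5]]'; python3 -c "
from h import *; from bench import ctrl
go(ctrl,[.4772,-.1624,.125],down(41.3))
print(down(41.3).as_matrix()[0,0])"
```

```text
time_s: 4.15
eef_pos: [0.4767, -0.1623, 0.1247]
eef_rot: [-0.346, 0.344, 0.617, -0.617]
wrist_force: [1.0, 0.1, -2.2]
opening: 0.103
 t 4.15 pos [ 0.4767 -0.1623  0.1247] shift_cm [-0.03 -0.03 -0.04] turn [-0.003  1.4    0.002] q [-0.56  0.15  1.87  0.    1.12 -2.69] F [ 1.   0.1 -2.2] open 0.103
0.7512641335035112
```

```bash
python3 -m jog '[[[0,0,0],[0,0.1,0],0.5],[[0,0,0],[0,0.1,0],0.5],[[0,0,0],[0,0.1,0],0.5],[[0,0,0],[0,0.1,0],0.5],[[0,0,0],[0,0.1,0],0.5],[[0,0,0],[0,0.1,0],0.5],[[0,0,0],[0,0.1,0],0.5]]'; python3 -c "
from h import *; from bench import ctrl
go(ctrl,[.4767,-.1623,.1247],down(41.3)); print(ctrl.get_obs()['torque'])"
```

```text
time_s: 4.73
eef_pos: [0.476, -0.1614, 0.1246]
eef_rot: [0.544, -0.541, -0.453, 0.454]
wrist_force: [0.1, -0.6, -2.3]
opening: 0.099
 t 4.73 pos [ 0.476  -0.1614  0.1246] shift_cm [-0.08 -0.01 -0.09] turn [-0.004  0.671  0.001] q [-0.56  0.15  1.88  0.    1.12 -1.96] F [ 0.1 -0.6 -2.3] open 0.099
[ 0.02128058 -0.00484667  0.00031265]
```

```bash
python3 -m jog '[[[-0.08,0,-0.08],[0,0.1,0],0.5],[[0,0,0],[0,0.1,0],0.5],[[0,0,0],[0,0.1,0],0.5],[[0,0,0],[0,0.1,0],0.5],[[0,0,0],[0,0.1,0],0.5],[[0,0,0],[0,0.1,0],0.5],[[0,0,0],[0,0.09,0],0.5],[[0,0,0],[0,0,0],0.5]]'; python3 -c "
from h import *; from bench import ctrl
go(ctrl,[.4767,-.1623,.1247],down(41.3)); print(ctrl.get_obs()['torque'])"
```

```text
time_s: 5.4
eef_pos: [0.4762, -0.1605, 0.1246]
eef_rot: [0.671, -0.666, -0.23, 0.231]
wrist_force: [0.2, 0.7, -1.6]
opening: 0.103
 t 5.4 pos [ 0.4762 -0.1605  0.1246] shift_cm [-0.08 -0.01 -0.17] turn [-0.007 -0.058  0.001] q [-0.56  0.15  1.88  0.    1.12 -1.23] F [ 0.2  0.7 -1.6] open 0.103
[ 0.01602725 -0.07227746 -0.02646395]
```

```bash
python3 -m jog '[[[0,0,0],[0,0,0],3.5],[[0,0,0],[0,0,0],3.5],[[0,0,0],[0,0,0],3.5],[[0,-1.5,0],[0,0,0],4],[[0,-2,0],[0,0,0],5],[[0,-2,0],[0,0,0],6],[[0,-2,0],[0,0,0],8.5],[[0,-1,0],[0,0,0],8.5],[[0,0,0],[0,0,0],8.5]]'; cat > lk.py <<'E'
from h import *; from bench import ctrl,imaging
import sys
c=imaging.camera("wrist"); n=sys.argv[1]; np.savez(n+".npz",**c)
P=cloud(c)
def r(zl,zh,n,rad=.045):
    m=(np.linalg.norm(P[...,:2]-[.4772,-.1624],axis=2)<rad)&(P[...,2]>zl)&(P[...,2]<zh)&(c["depth"]>0)
    m=cv2.morphologyEx(m.astype(np.uint8),cv2.MORPH_OPEN,np.ones((3,3)))>0
    Q=P[m]; print(n,len(Q),np.median(Q[:,2]).round(4),cv2.minAreaRect(np.float32(Q[:,:2]*1000)))
r(.133,.146,"bar"); r(.115,.124,"tail"); r(.036,.044,"docktop",.06)
u,v=proj(c,[[.4772,-.1624,.12]])[0].astype(int); print(u,v)
u=np.clip(u,70,490); v=np.clip(v,70,350)
cv2.imwrite(f"pics/{n}.png",cv2.resize(c["frame"][v-70:v+70,u-70:u+70],(500,500),interpolation=cv2.INTER_CUBIC)[:,:,::-1])
go(ctrl,[.4772,-.1624,.16],down(61.5))
E
python3 lk.py w2
```

```text
time_s: 6.15
eef_pos: [0.4764, -0.1612, 0.2137]
eef_rot: [0.669, -0.665, -0.235, 0.236]
wrist_force: [-0.1, -0.8, 0.5]
opening: 0.993
bar 561 0.1398 ((476.7284851074219, -161.28118896484375), (9.828295707702637, 23.639394760131836), 38.97726058959961)
tail 1939 0.1198 ((476.80023193359375, -161.43447875976562), (36.488285064697266, 35.87678527832031), 58.20349884033203)
docktop 2754 0.0401 ((477.4608154296875, -161.74468994140625), (72.12348937988281, 72.3230972290039), 61.41775131225586)
277 214
 t 6.2 pos [ 0.4762 -0.1611  0.2128] shift_cm [-0.01  5.28 -0.2 ] turn [-0.007 -0.394  0.002] q [-0.56  0.04  1.8   0.    1.31 -1.24] F [-0.7 -0.1  0.3] open 0.997
```

View pics/w2.png

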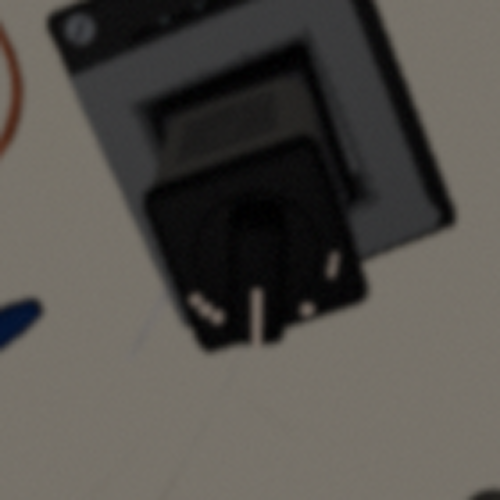

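The pointer at (257,315) sits between one dot (308,310) and three dots (205,308), so it is on two dots. Bar-to-body angle of -20° confirms 1.4 rad. The lamp twisted about 3° in its well, so I'll align the jaws to 58.2°.

```bash
python3 -m jog '[[[0,0,0],[0,-0.11,0],8.5],[[0,0,0],[0,-0.11,0],8.5],[[0,0,0],[0,-0.11,0],8.5],[[0,0,0],[0,0,0],8.5]]'; python3 -c "
from h import *; from bench import ctrl
go(ctrl,[.4768,-.1614,.16],down(58.2))"
```

```text
time_s: 6.53
eef_pos: [0.4746, -0.1602, 0.2085]
eef_rot: [0.62, -0.612, -0.346, 0.348]
wrist_force: [0.0, -1.0, 0.7]
opening: 0.991
 t 6.53 pos [ 0.4746 -0.1602  0.2085] shift_cm [ 0.    4.85 -0.3 ] turn [-0.011  0.01   0.002] q [-0.56  0.04  1.81  0.    1.3  -1.59] F [ 0.  -1.   0.7] open 0.991
```

```bash
python3 -m jog '[[[0,1,-0.3],[-0.01,0.01,0],8.5],[[0,1.2,0],[0,0,0],8.5],[[0,1.2,0],[0,0,0],8.5],[[0,1.2,0],[0,0,0],8.5],[[0,0,0],[0,0,0],8.5]]'; python3 -c "
from h import *; from bench import ctrl
go(ctrl,[.4768,-.1614,.075],down(58.2))"
```

```text
time_s: 6.95
eef_pos: [0.475, -0.1604, 0.1558]
eef_rot: [0.623, -0.618, -0.338, 0.339]
wrist_force: [-0.2, 0.1, -0.2]
opening: 0.995
 t 6.95 pos [ 0.475  -0.1604  0.1558] shift_cm [-0.    8.08 -0.26] turn [-0.007 -0.017  0.002] q [-0.56  0.1   1.86  0.    1.19 -1.56] F [-0.2  0.1 -0.2] open 0.995
```

```bash
python3 -m jog '[[[0,1.3,-0.1],[-0.003,-0.006,0],8.5],[[0,1.3,-0.1],[-0.003,-0.006,0],8.5],[[0,1.3,-0.1],[0,-0.005,0],8.5],[[0,1.3,0],[0,0,0],8.5],[[0,1.3,0],[0,0,0],8.5],[[0,1,0],[0,0,0],8.5],[[0,0,0],[0,0,0],8.5]]'; python3 -c "
from h import *; from bench import ctrl
go(ctrl,[.4768,-.1614,.075],down(58.2))"
```

```text
time_s: 7.53
eef_pos: [0.4761, -0.161, 0.0759]
eef_rot: [0.622, -0.619, -0.339, 0.339]
wrist_force: [-0.3, 0.0, 0.3]
opening: 0.995
 t 7.53 pos [ 0.4761 -0.161   0.0759] shift_cm [ 0.    0.09 -0.08] turn [-0.005 -0.015  0.002] q [-0.56  0.23  1.9   0.    1.02 -1.57] F [-0.3  0.   0.3] open 0.995
```

```bash
python3 -m jog '[[[0,0,-0.05],[-0.004,-0.014,0],5],[[0,0,0],[0,0,0],3],[[0,0,0],[0,0,0],3],[[0,0,0],[0,0,0],3],[[0,0,0],[0,0,0],3],[[0,0,0],[0,0,0],3],[[0,0,0],[0,0,0],3]]'; python3 -c "
from h import *; from bench import ctrl
go(ctrl,[.4768,-.1614,.2],down(58.2))"
```

```text
time_s: 8.12
eef_pos: [0.4776, -0.1617, 0.0781]
eef_rot: [-0.618, 0.618, 0.344, -0.342]
wrist_force: [-0.1, 0.4, -1.9]
opening: 0.419
 t 8.12 pos [ 0.4776 -0.1617  0.0781] shift_cm [ 1.000e-02 -1.219e+01  6.000e-02] turn [ 0.002 -0.002  0.002] q [-0.56  0.22  1.9   0.    1.01 -1.58] F [-0.1  0.4 -1.9] open 0.419
```

```bash
python3 -m jog '[[[0,-0.6,0],[0,0,0],3],[[0,-1,0],[0,0,0],3],[[0,-1,0],[0,0,0],3],[[0,-1,0],[0,0,0],3],[[0,-1.2,0],[0,0,0],3],[[0,-1.6,0],[0,0,0],3],[[0,-2,0],[0,0,0],3],[[0,-2.5,0],[0,0,0],3],[[0,-2.5,0],[0,0,0],3],[[0,-2.5,0],[0,0,0],3],[[0,-2,0],[0,0,0],3],[[0,0,0],[0,0,0],3]]'; cat > tgt.py <<'E'
from h import *; from bench import ctrl
# lamp axis assumed = tool y; lens ahead of TCP by L along tool y
L=0.078-0.010; top=np.array([.622,.268,.020])
def target(az,lean=45,dist=.10,L=L):
    a=np.radians(az); s=np.radians(lean)
    y=np.array([np.sin(s)*np.cos(a),np.sin(s)*np.sin(a),-np.cos(s)])
    x=np.array([-np.sin(a),np.cos(a),0]); R=Ro.from_matrix(np.c_[x,y,np.cross(x,y)])
    return top-y*(dist+L), R
if __name__=="__main__":
    for az in (15,23,30):
        p,R=target(az); print(az,p.round(3)); go(ctrl,p,R); 
        go(ctrl,np.r_[p[:2],.25],down(az+90),"carry")
E
python3 tgt.py
```

```text
time_s: 9.12
eef_pos: [0.4744, -0.1604, 0.2751]
eef_rot: [-0.618, 0.618, 0.344, -0.342]
wrist_force: [0.5, 0.1, -2.1]
opening: 0.415
15 [0.507 0.237 0.139]
 t 9.12 pos [ 0.4744 -0.1604  0.2751] shift_cm [35.47 13.66 18.26] turn [-0.738 -0.776 -0.32 ] q [-0.56 -0.03  1.74  0.    1.43 -1.58] F [ 0.5  0.1 -2.1] open 0.415
carry t 9.12 pos [ 0.4744 -0.1604  0.2751] shift_cm [35.49  2.54 18.24] turn [ 0.002 -0.819  0.001] q [-0.56 -0.03  1.74  0.    1.43 -1.58] F [ 0.5  0.1 -2.1] open 0.415
23 [0.513 0.222 0.139]
 t 9.12 pos [ 0.4744 -0.1604  0.2751] shift_cm [34.43 13.66 16.97] turn [-0.721 -0.907 -0.375] q [-0.56 -0.03  1.74  0.    1.43 -1.58] F [ 0.5  0.1 -2.1] open 0.415
carry t 9.12 pos [ 0.4744 -0.1604  0.2751] shift_cm [34.45  2.54 16.95] turn [ 0.002 -0.958  0.001] q [-0.56 -0.03  1.74  0.    1.43 -1.58] F [ 0.5  0.1 -2.1] open 0.415
30 [0.519 0.209 0.139]
 t 9.12 pos [ 0.4744 -0.1604  0.2751] shift_cm [33.67 13.66 15.74] turn [-0.704 -1.022 -0.423] q [-0.56 -0.03  1.74  0.    1.43 -1.58] F [ 0.5  0.1 -2.1] open 0.415
carry t 9.12 pos [ 0.4744 -0.1604  0.2751] shift_cm [33.69  2.54 15.72] turn [ 2.000e-03 -1.081e+00  1.000e-03] q [-0.56 -0.03  1.74  0.    1.43 -1.58] F [ 0.5  0.1 -2.1] open 0.415
```

```bash
python3 -m jog '[[[1.5,0,0.7],[0,0,0],3],[[2.9,0,1.4],[0,0,0],3],[[3.1,0.1,1.5],[0,0,0],3],[[3.1,0.1,1.5],[0,0,0],3],[[3.1,0.1,1.5],[0,0,0],3],[[3.1,0.1,1.5],[0,0,0],3],[[3.1,0.1,1.5],[0,0,0],3],[[3.1,0.1,1.5],[0,0,0],3],[[3.1,0.1,1.5],[0,0,0],3],[[3.1,0.1,1.5],[0,0,0],3],[[2,0.1,1],[0,0,0],3],[[1,0,0.5],[0,0,0],3]]'; python3 -m jog '[[[0,0,0],[0,-0.1,0],3],[[0,0,0],[0,-0.12,0],3],[[0,0,0],[0,-0.12,0],3],[[0,0,0],[0,-0.12,0],3],[[0,0,0],[0,-0.12,0],3],[[0,0,0],[0,-0.12,0],3],[[0,0,0],[0,-0.12,0],3],[[0,0,0],[0,-0.1,0],3],[[0,0,0],[0,0,0],3]]'; python3 -c "
from tgt import *
p,R=target(23); go(ctrl,p,R); go(ctrl,np.r_[p[:2],.25],down(113))"
```

```text
time_s: 10.12
eef_pos: [0.5072, 0.2079, 0.2607]
eef_rot: [-0.62, 0.62, 0.338, -0.342]
wrist_force: [-0.5, -0.5, -2.1]
opening: 0.418
time_s: 10.87
eef_pos: [0.4981, 0.2122, 0.2513]
eef_rot: [0.397, -0.386, -0.583, 0.595]
wrist_force: [-0.3, -0.1, -2.8]
opening: 0.416
 t 10.87 pos [0.4981 0.2122 0.2513] shift_cm [ 0.27 11.2  -1.97] turn [-0.809 -0.005  0.002] q [ 0.18  0.11  1.65 -0.    1.41 -1.78] F [-0.3 -0.1 -2.8] open 0.416
 t 10.87 pos [0.4981 0.2122 0.2513] shift_cm [ 0.3   0.09 -1.7 ] turn [-0.024 -0.004  0.003] q [ 0.18  0.11  1.65 -0.    1.41 -1.78] F [-0.3 -0.1 -2.8] open 0.416
```

```bash
python3 -m jog '[[[0,0,0],[-0.08,0,0],3],[[0,0,0],[-0.11,0,0],3],[[0,0,0],[-0.11,0,0],3],[[0,0,0],[-0.11,0,0],3],[[0,0,0],[-0.11,0,0],3],[[0,0,0],[-0.11,0,0],3],[[0,0,0],[-0.11,0,0],3],[[0,0,0],[-0.06,0,0],3],[[0,0,0],[0,0,0],3],[[0,0,0],[0,0,0],3]]'; python3 -c "
from tgt import *
p,R=target(23); go(ctrl,p,R)"
```

```text
time_s: 11.7
eef_pos: [0.4913, 0.2104, 0.2418]
eef_rot: [-0.221, 0.522, 0.765, -0.307]
wrist_force: [0.0, 0.7, -1.7]
opening: 0.413
 t 11.7 pos [0.4913 0.2104 0.2418] shift_cm [0.09 8.92 5.68] turn [ 0.01  -0.039 -0.013] q [ 0.03 -0.41  2.32  0.52  0.53 -2.26] F [ 0.   0.7 -1.7] open 0.413
```

```bash
python3 -m jog '[[[0,0.8,0.5],[0.01,-0.02,-0.006],3],[[0,1.4,0.9],[0,-0.02,-0.006],3],[[0,1.4,0.9],[0,0,0],3],[[0,1.4,0.9],[0,0,0],3],[[0,1.4,0.9],[0,0,0],3],[[0,0.8,0.5],[0,0,0],3],[[0,0,0],[0,0,0],3],[[0,0,0],[0,0,0],3]]'; python3 - <<'E'
from tgt import *
from bench import imaging
p,R=target(23); go(ctrl,p,R)
for n in ("wrist","top","scene"):
    c=imaging.camera(n); np.savez(n[0]+"3.npz",**c)
    if n=="wrist": cv2.imwrite("pics/w3.png",c["frame"][:,:,::-1])
    if n=="scene": print(proj(c,[p,top]))
    if n=="scene": cv2.imwrite("pics/s3.png",cv2.resize(c["frame"][140:260,120:280],(800,600),interpolation=cv2.INTER_CUBIC)[:,:,::-1])
E
```

```text
time_s: 12.37
eef_pos: [0.5154, 0.2212, 0.1608]
eef_rot: [-0.215, 0.508, 0.771, -0.32]
wrist_force: [0.5, 0.0, -1.6]
opening: 0.41
 t 12.37 pos [0.5154 0.2212 0.1608] shift_cm [0.12 1.39 1.72] turn [-0.005 -0.004  0.006] q [ 0.04 -0.14  2.31  0.85  0.34 -2.65] F [ 0.5  0.  -1.6] open 0.41
[[164.95236401 186.95900552]
 [175.9122081  202.70452585]]
```

View pics/w3.png

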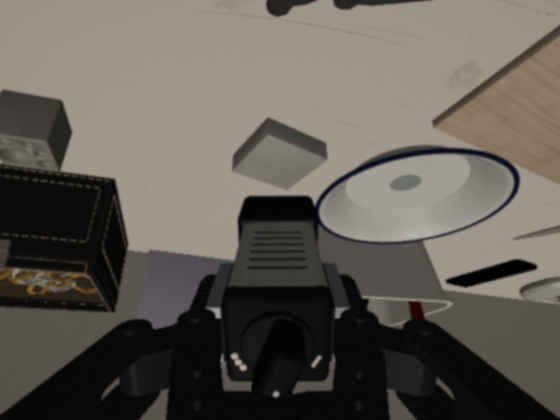

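View pics/s3.png

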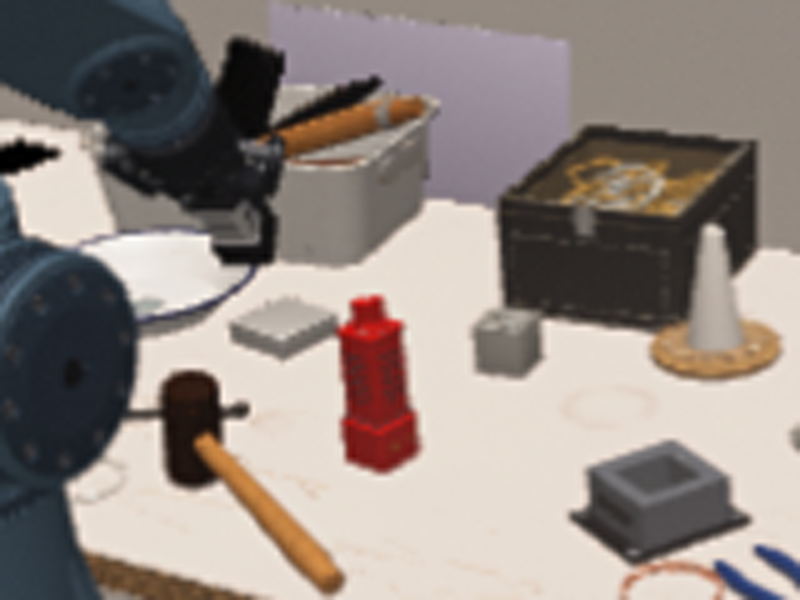

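Wrist view: the lamp is held centrally with its head at (278,215) pointing toward the block at (280,153). The scene crop shows the dock empty, with the red lamp, cube and block undisturbed. I'll measure block, lamp axis and selector bar from this view's depth.

```bash
cat > ms.py <<'E'
import sys; from tgt import *
def meas(f):
    c=dict(np.load(f)); P=cloud(c); o=ctrl.get_obs(); r=quat(o["eef_rot"])
    ok=c["depth"]>0
    m=(np.linalg.norm(P[...,:2]-top[:2],axis=2)<.07)&(abs(P[...,2]-.02)<.005)&ok
    m=cv2.morphologyEx(m.astype(np.uint8),cv2.MORPH_OPEN,np.ones((3,3)))>0
    Q=P[m]; print("block",len(Q),Q.mean(0).round(4),cv2.minAreaRect(np.float32(Q[:,:2]*1000)))
    T=r.inv().apply(P.reshape(-1,3)-o["eef_pos"])
    # barrel upper face: find sign of z from the data
    b=ok.ravel()&(abs(T[:,0])<.012)&(T[:,1]>-.02)&(T[:,1]<.015)&(abs(T[:,2])<.03)
    B=T[b]; print("barrel z",np.median(B[:,2]).round(4),len(B))
    k,*_=np.linalg.lstsq(np.c_[B[:,:2],np.ones(len(B))],B[:,2],rcond=None); print("face slopes zx,zy deg",np.degrees(np.arctan(k[:2])).round(2),"z at tcp",k[2].round(4))
    h=ok.ravel()&(abs(T[:,0])<.03)&(T[:,1]>.02)&(T[:,1]<.1)&(abs(T[:,2])<.04)
    H=T[h]; print("head y max",np.percentile(H[:,1],[50,95,99.5]).round(4),"x range",np.percentile(H[:,0],[1,99]).round(4))
    for lo,hi in ((.03,.05),(-.005,.02)):
        G=T[ok.ravel()&(abs(T[:,0])<.025)&(T[:,1]>lo)&(T[:,1]<hi)&(abs(T[:,2])<.035)]
        if len(G): print(lo,"x lo/hi",np.percentile(G[:,0],[2,98]).round(4))
    # bar
    t=T[ok.ravel()&(abs(T[:,0])<.016)&(T[:,1]<-.0575)&(T[:,1]>-.067)&(abs(T[:,2])<.016)]
    print("bar n",len(t), np.percentile(T[ok.ravel()&(abs(T[:,0])<.013)&(abs(T[:,2])<.013)&(T[:,1]<-.03)&(T[:,1]>-.08),1],[1,5,50]).round(4) )
    if len(t)>20: print(cv2.minAreaRect(np.float32(t[:,[0,2]]*1000)), t.mean(0).round(4))
meas(sys.argv[1])
E
python3 ms.py w3.npz
```

```text
block 3196 [0.6162 0.2652 0.0197] ((621.5545654296875, 267.2607727050781), (64.4972152709961, 65.04902648925781), 79.18932342529297)
barrel z 0.0194 1936
face slopes zx,zy deg [0.25 0.31] z at tcp 0.0194
head y max [0.033  0.0602 0.0637] x range [-0.0209  0.0198]
0.03 x lo/hi [-0.0208  0.0197]
-0.005 x lo/hi [-0.0171  0.0161]
bar n 2003 [-0.0798 -0.0789 -0.0595]
((1.7837445735931396, 6.183025360107422), (27.749977111816406, 14.451979637145996), 53.04977035522461) [ 0.0002 -0.0615  0.0069]
```

```bash
python3 - <<'E'
from tgt import *
c=dict(np.load("w3.npz")); P=cloud(c); o=ctrl.get_obs(); r=quat(o["eef_rot"])
T=r.inv().apply(P.reshape(-1,3)-o["eef_pos"]).reshape(P.shape)
for lo,hi in ((-.065,-.060),(-.06,-.056),(-.056,-.050),(-.05,-.045)):
    m=(c["depth"]>0)&(abs(T[...,0])<.018)&(abs(T[...,2])<.018)&(T[...,1]>lo)&(T[...,1]<hi)
    t=T[m]; print(lo,len(t)); 
    if len(t)>10: print(cv2.minAreaRect(np.float32(t[:,[0,2]]*1000)),t.mean(0).round(4))
# expected pixels of pointer line end (bar top, r=11mm) for each selector value, and of the bar ridge
ax=np.array([-.0005,0,.0014])
for v in (.7,1.4,2.1):
  for s in (1,-1):
    a=np.radians(-90)+1.05-v; d=s*np.array([np.cos(a),0,np.sin(a)])*.011
    print(v,s,[proj(c,o["eef_pos"]+r.apply(ax+d+[0,y,0]))[0].round().tolist() for y in (-.062,-.044)])
A=cv2.resize(c["frame"][300:420,200:360],(800,600),interpolation=cv2.INTER_CUBIC)
cv2.imwrite("pics/w3c.png",np.clip(A[:,:,::-1]*2.0,0,255).astype(np.uint8))
E
```

```text
-0.065 1700
((-0.1289520263671875, 7.616213321685791), (19.781967163085938, 35.67961883544922), 89.12471771240234) [ 0.0003 -0.062   0.0065]
-0.06 550
((0.2009429931640625, 4.4840779304504395), (35.98483657836914, 18.954164505004883), 1.4600701332092285) [ 0.0008 -0.058   0.0097]
-0.056 709
((1.3556594848632812, 8.101680755615234), (33.416282653808594, 12.151908874511719), 34.24901580810547) [ 0.0005 -0.0531  0.0092]
-0.05 509
((3.2379322052001953, 4.974017143249512), (31.175308227539062, 18.939645767211914), 7.555343151092529) [-0.0011 -0.0472  0.0078]
0.7 1 [[292.0, 416.0], [290.0, 371.0]]
0.7 -1 [[265.0, 357.0], [266.0, 318.0]]
1.4 1 [[266.0, 416.0], [267.0, 371.0]]
1.4 -1 [[292.0, 357.0], [290.0, 318.0]]
2.1 1 [[245.0, 403.0], [250.0, 359.0]]
2.1 -1 [[313.0, 372.0], [308.0, 331.0]]
```

View pics/w3c.png

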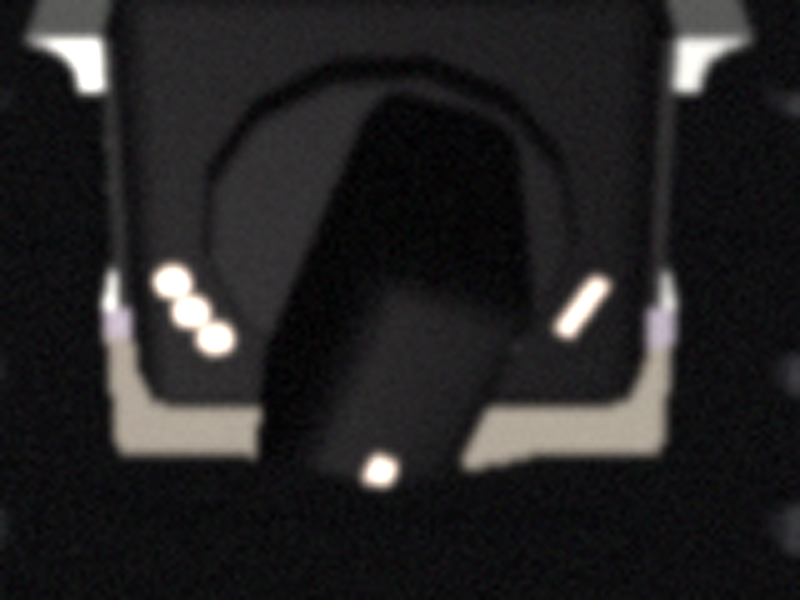

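The bar's far end at crop (450,100) matches the prediction for 1.4 at (450,90). For 0.7 it would be (330,90) and for 2.1 (540,155). It lies between the three dots (190,310) and the dash (580,305), so the selector is still on two dots. Next is the final approach.

```bash
sed -i 's/top=np.array.*/top=np.array([.6216,.2673,.020])/; s/return top-y\*(dist+L), R/return top-y*(dist+L)-R.apply([-.0005,0,.0014]), R/' tgt.py
python3 -c "
from tgt import *
p,R=target(23); go(ctrl,p,R)"
python3 -m jog '[[[0.1,0.5,0.7],[0,0,0],3],[[0,0.5,0.6],[0,0,0],3],[[0,0.2,0.2],[0,0,0],3],[[0,0,0],[0,0,0],3],[[0,0,0],[0,0,0],3]]'; python3 -c "
from tgt import *
p,R=target(23); go(ctrl,p,R)"
```

```text
t 12.52 pos [0.5156 0.221  0.1619] shift_cm [0.16 1.42 1.71] turn [-0.003 -0.003  0.005] q [ 0.04 -0.15  2.31  0.85  0.34 -2.65] F [-1.5  0.1 -2.3] open 0.411
time_s: 12.93
eef_pos: [0.5163, 0.2218, 0.1485]
eef_rot: [-0.211, 0.509, 0.772, -0.316]
wrist_force: [0.2, -0.8, -2.6]
opening: 0.415
 t 12.93 pos [0.5163 0.2218 0.1485] shift_cm [0.12 0.4  0.84] turn [ 0.006 -0.001  0.004] q [ 0.05 -0.11  2.32  0.99  0.31 -2.79] F [ 0.2 -0.8 -2.6] open 0.415
```

```bash
python3 -m jog '[[[0.1,0.3,0.6],[0,0,0.004],3],[[0,0.2,0.3],[0,0,0],3],[[0,0,0],[0,0,0],3],[[0,0,0],[0,0,0],3]]'; python3 -c "
from tgt import *
p,R=target(23); go(ctrl,p,R)"
```

```text
time_s: 13.27
eef_pos: [0.5154, 0.2219, 0.1423]
eef_rot: [-0.208, 0.512, 0.772, -0.315]
wrist_force: [-0.6, 0.1, -2.3]
opening: 0.412
 t 13.27 pos [0.5154 0.2219 0.1423] shift_cm [0.08 0.01 0.34] turn [ 0.012  0.    -0.001] q [ 0.05 -0.09  2.33  1.07  0.28 -2.87] F [-0.6  0.1 -2.3] open 0.412
```

```bash
python3 -m jog '[[[0.1,0,0.35],[0.01,0,0],3],[[0,0,0.1],[0.005,0,0],3],[[0,0,0],[0,0,0],3],[[0,0,0],[0,0,0],3],[[0,0,0],[0,0,0],3]]'; python3 - <<'E'
from tgt import *
from bench import imaging
p,R=target(23); go(ctrl,p,R)
c=imaging.camera("wrist"); np.savez("w4.npz",**c)
cv2.imwrite("pics/w4.png",c["frame"][:,:,::-1])
o=ctrl.get_obs(); r=quat(o["eef_rot"]); y=r.as_matrix()[:,1]
for L in (.065,.068):
    l=o["eef_pos"]+r.apply([-.0005,L,.0014]); d=top-l; k=(.02-l[2])/y[2]
    print("lens",l.round(4),"dist",np.linalg.norm(d).round(4),"lean",np.degrees(np.arccos(-y[2])).round(2),"beam hits",(l+k*y).round(4),"aim err deg",np.degrees(np.arccos(d@y/np.linalg.norm(d))).round(2),o["dq"].round(4))
E
python3 ms.py w4.npz
```

```text
time_s: 13.68
eef_pos: [0.5138, 0.2216, 0.142]
eef_rot: [-0.21, 0.511, 0.77, -0.319]
wrist_force: [0.0, 0.3, -1.3]
opening: 0.417
 t 13.68 pos [0.5138 0.2216 0.142 ] shift_cm [0.04 0.11 0.21] turn [ 0.     0.001 -0.002] q [ 0.05 -0.1   2.33  1.    0.29 -2.81] F [ 0.   0.3 -1.3] open 0.417
lens [0.5555 0.2386 0.0951] dist 0.1041 lean 45.01 beam hits [0.6247 0.2678 0.02  ] aim err deg 1.25 [-0.0004  0.0019  0.0028  0.001  -0.0023 -0.0013]
lens [0.5574 0.2395 0.093 ] dist 0.1011 lean 45.01 beam hits [0.6247 0.2678 0.02  ] aim err deg 1.29 [-0.0004  0.0019  0.0028  0.001  -0.0023 -0.0013]
block 2863 [0.613  0.2635 0.0196] ((621.2614135742188, 267.3201599121094), (64.83414459228516, 64.70346069335938), 79.2886734008789)
barrel z 0.0186 1920
face slopes zx,zy deg [0.26 0.19] z at tcp 0.0186
head y max [0.0323 0.0594 0.0628] x range [-0.0213  0.0195]
0.03 x lo/hi [-0.0213  0.0195]
-0.005 x lo/hi [-0.0173  0.0155]
bar n 2098 [-0.0798 -0.0789 -0.0575]
((0.6629014015197754, 5.9652814865112305), (30.196924209594727, 13.423325538635254), 47.660667419433594) [-0.0001 -0.0621  0.0063]
```

View pics/w4.png

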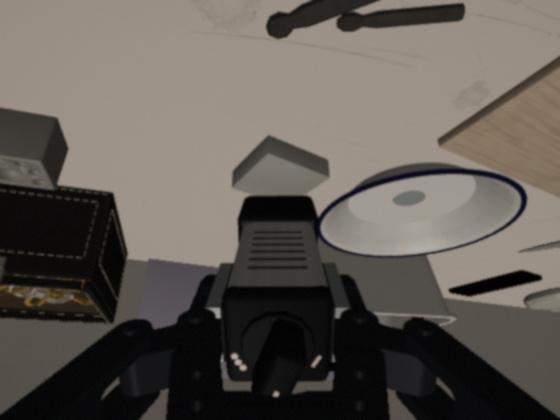

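The lamp is centred in the jaws with its head (278,210) aimed at the block (280,165) and the selector bar unchanged. The beam lands about 3 mm long, so I'll make one small trim.

```bash
python3 -m jog '[[[0.05,0.1,0.25],[0,0,0],3],[[0,0,0],[0,0,0],3],[[0,0,0],[0,0,0],3],[[0,0,0],[0,0,0],3],[[0,0,0],[0,0,0],3],[[0,0,0],[0,0,0],3]]'; cat > fin.py <<'E'
from tgt import *
p,R=target(23); go(ctrl,p,R)
o=ctrl.get_obs(); r=quat(o["eef_rot"]); y=r.as_matrix()[:,1]
l=o["eef_pos"]+r.apply([-.0005,.067,.001]); d=top-l; k=(.02-l[2])/y[2]
print("dist",np.linalg.norm(d).round(4),"lean",np.degrees(np.arccos(-y[2])).round(2),"hits",(l+k*y).round(4),"dq",abs(o["dq"]).max())
E
python3 fin.py
```

```text
time_s: 14.23
eef_pos: [0.5125, 0.2216, 0.1392]
eef_rot: [-0.211, 0.511, 0.77, -0.319]
wrist_force: [-0.4, -0.6, -2.2]
opening: 0.413
 t 14.23 pos [0.5125 0.2216 0.1392] shift_cm [-0.01 -0.01 -0.08] turn [ 0.     0.001 -0.002] q [ 0.05 -0.09  2.33  1.03  0.28 -2.83] F [-0.4 -0.6 -2.2] open 0.413
dist 0.1009 lean 45.01 hits [0.6213 0.2669 0.02  ] dq 0.001736596012744536
```

```bash
python3 - <<'E'
from h import *; from bench import ctrl,imaging
c=imaging.camera("top"); P=cloud(c)
for n,(x0,y0,x1,y1),zl,zh in [("cube",(190,172,222,202),.034,.05),]:
    m=(P[...,2]>zl)&(P[...,2]<zh); k=np.zeros(m.shape,bool); k[y0:y1,x0:x1]=m[y0:y1,x0:x1]
    l,lab,st,_=cv2.connectedComponentsWithStats(k.astype(np.uint8)); Q=P[lab==1+st[1:,4].argmax()]; print(n,Q.mean(0).round(4))
print(ctrl.hand_in())
E
```

```text
cube [0.651  0.0686 0.0403]
the job is handed in; nothing more can be done
None
```

I turned the selector from dash to two dots with the lamp still docked. I then lifted the lamp straight up, leaned it over and am holding it aimed at the bench block. The job is handed in at about 14.3 s of the 51 s allowed.

Last checks:
- **Lamp pose:** the lean is 45.0° and the lens is about 101 mm from the middle of the block's top. The beam axis lands less than 1 mm from that middle by the arm's own pose readings; the cameras are good to about 2 mm.
- **Steadiness:** the arm is still, and the wrist feels only about 2 N, roughly the lamp's weight. I saw no contact with anything else.
- **Blocks:** the bench block and doming block were within 1 mm of where they started.
- **Selector:** the bar's direction in the wrist picture during the carry matched two dots. A depth-based fit of the bar's angle there was ambiguous (about 48–53° against 70° expected), because the gripper's body got into the data, so I relied on the picture. Before the lift, a clean depth fit had put it on two dots.

I held the lamp about 13 mm towards the tail from the named grip point, still on the barrel, so the gripper's body would clear the selector.

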